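# Find the steel bushing by weight and offer it to the housing

### The job

One of the two look-alike bushings on the wooden stand is steel, the other aluminium: lift each of them clear of its post in turn, feel which is heavier, and leave the lighter one standing on a post of the stand. Carry the heavier one to the flange housing and present it upright and steady, centred over the bore, a few centimetres above the rim and not touching it; finish while still holding it there. Do not tip the bushings over, and leave the other tools on the bench alone.

Things in the scene. Friction and masses are not known exactly. Their poses are not given: they have to be found in the camera images.
- bushing_a: one of two look-alike sleeve bushings (same shape, size and grey coat; one is steel, the other aluminium, and which is which can only be felt): outer diameter 44 mm, bore 26 mm, height 60 mm, with a 3 mm oil groove round the middle. The steel one weighs 0.35 to 0.58 kg, the aluminium one 0.13 to 0.24 kg. It starts upright over one of the two posts of the stand, the two places being swapped at random. Loose. Origin: centre of its lower end; z along its bore, up
- bushing_b: one of two look-alike sleeve bushings (same shape, size and grey coat; one is steel, the other aluminium, and which is which can only be felt): outer diameter 44 mm, bore 26 mm, height 60 mm, with a 3 mm oil groove round the middle. The steel one weighs 0.35 to 0.58 kg, the aluminium one 0.13 to 0.24 kg. It starts upright over one of the two posts of the stand, the two places being swapped at random. Loose. Origin: centre of its lower end; z along its bore, up
- stand: wooden stand, a fixed board 80 mm (x) x 200 mm (y) x 18 mm high, with two upright steel posts on its centre line, 120 mm apart along its y; each post is 14 mm in diameter and rises 22 mm above the board. Bushings stand on the board with a post in the bore (6 mm of play all round). Origin: centre of its underside, on the bench
- post_left (a point): where the axis of the post on the stand's +y end meets the board's top, 18 mm above the bench
- post_right (a point): the same for the post on the stand's -y end
- housing: four-bolt flange housing of dark iron lying on the bench, fixed: a plate 104 x 104 x 14 mm with a round hub, 70 mm across, in its middle; its top (the rim) is 36 mm above the bench; upright through bore of 47 mm. Origin: centre of its underside
- bore_mouth (a point): centre of the bore at the housing's rim, 36 mm above the bench; z up
- tape_measure: a yellow and black tape measure, 36 x 76 x 58 mm, standing on the bench beyond the work. Loose; to be left alone. Origin: centre of its underside
- pliers: a pair of pliers with red handles, 170 x 62 x 13 mm, lying left of the stand. Loose; to be left alone. Origin: centre of its underside
- small_wrench: a small combination wrench, 147 x 24 x 6 mm, lying crosswise near the front edge of the bench. Loose; to be left alone. Origin: centre of its underside
- sanding_block: a grey rubber sanding block, 62 x 110 x 32 mm, lying to the right of the housing. Loose; to be left alone. Origin: centre of its underside
Things that resemble listed ones, but are neither listed nor needed, are in the scene too. What is shaped like the bushing_b but blue or orange is not meant.

How it is judged:
On the way, in this order (a step that is already met when the one before it is completed fails the run):
1. the lighter bushing has been lifted clear of its post in the gripper (before or after the heavier one was tried) ((((z of bushing_a in the frame of stand above 0.045 m and contact force between the fingers and bushing_a above 0.5 N and contact force between bushing_a and stand below 0.05 N and contact force between bushing_a and housing below 0.05 N) and contact force between bushing_b and stand above 2.9 N) or ((z of bushing_b in the frame of stand above 0.045 m and contact force between the fingers and bushing_b above 0.5 N and contact force between bushing_b and stand below 0.05 N and contact force between bushing_b and housing below 0.05 N) and contact force between bushing_a and stand above 2.9 N))), for 0.3 s.
2. the lighter bushing stands back over a post of the stand, let go, and the heavier one is lifted clear of the stand ((((z of bushing_a in the frame of stand above 0.045 m and contact force between the fingers and bushing_a above 0.5 N and contact force between bushing_a and stand below 0.05 N and contact force between bushing_a and housing below 0.05 N) and (z of bushing_b in the frame of stand between 0.014 and 0.023 m and angle between bushing_b's own z axis and vertical below 0.1 rad and contact force between the fingers and bushing_b below 0.05 N and (horizontal distance between bushing_b and post_left below 0.014 m or horizontal distance between bushing_b and post_right below 0.014 m)) and contact force between bushing_b and stand below 2.9 N) or ((z of bushing_b in the frame of stand above 0.045 m and contact force between the fingers and bushing_b above 0.5 N and contact force between bushing_b and stand below 0.05 N and contact force between bushing_b and housing below 0.05 N) and (z of bushing_a in the frame of stand between 0.014 and 0.023 m and angle between bushing_a's own z axis and vertical below 0.1 rad and contact force between the fingers and bushing_a below 0.05 N and (horizontal distance between bushing_a and post_left below 0.014 m or horizontal distance between bushing_a and post_right below 0.014 m)) and contact force between bushing_a and stand below 2.9 N))), for 0.3 s.
At the end, for the whole second after the job is handed in: The heavier bushing is held still in the fingers, touching nothing else: axis within 15 mm of the bore's, tilt under 0.15 rad, lower end 8 to 90 mm above the rim. The lighter one stands let go and upright (0.1 rad) on the stand's board, within 14 mm of a post's axis ((((z of bushing_a in the frame of stand above 0.045 m and contact force between the fingers and bushing_a above 0.5 N and contact force between bushing_a and stand below 0.05 N and contact force between bushing_a and housing below 0.05 N) and (z of bushing_b in the frame of stand between 0.014 and 0.023 m and angle between bushing_b's own z axis and vertical below 0.1 rad and contact force between the fingers and bushing_b below 0.05 N and (horizontal distance between bushing_b and post_left below 0.014 m or horizontal distance between bushing_b and post_right below 0.014 m)) and contact force between bushing_b and stand below 2.9 N and horizontal distance between bushing_a and bore_mouth below 0.015 m and z of bushing_a in the frame of bore_mouth between 0.008 and 0.09 m and angle between bushing_a's own z axis and vertical below 0.15 rad and linear speed of each of bushing_a, bushing_b below 0.02 m/s) or ((z of bushing_b in the frame of stand above 0.045 m and contact force between the fingers and bushing_b above 0.5 N and contact force between bushing_b and stand below 0.05 N and contact force between bushing_b and housing below 0.05 N) and (z of bushing_a in the frame of stand between 0.014 and 0.023 m and angle between bushing_a's own z axis and vertical below 0.1 rad and contact force between the fingers and bushing_a below 0.05 N and (horizontal distance between bushing_a and post_left below 0.014 m or horizontal distance between bushing_a and post_right below 0.014 m)) and contact force between bushing_a and stand below 2.9 N and horizontal distance between bushing_b and bore_mouth below 0.015 m and z of bushing_b in the frame of bore_mouth between 0.008 and 0.09 m and angle between bushing_b's own z axis and vertical below 0.15 rad and linear speed of each of bushing_b, bushing_a below 0.02 m/s))); the arm keeps its last pose, push and grip.
It fails at once if a bushing is tipped over (angle between any of bushing_a, bushing_b's own z axis and vertical above 0.6 rad).
It fails at once if the tape measure is moved by more than 2 cm (distance of tape_measure from where it was at the start of the episode above 0.02 m).
It fails at once if the pliers is moved by more than 2 cm (distance of pliers from where it was at the start of the episode above 0.02 m).
It fails at once if the small wrench is moved by more than 2 cm (distance of small_wrench from where it was at the start of the episode above 0.02 m).
It fails at once if the sanding block is moved by more than 2 cm (distance of sanding_block from where it was at the start of the episode above 0.02 m).
It also fails if it takes over 54 s, if anything falls off the work surface, if the arm or the gripper's body presses on something with over 40 N, if the wrist force passes 120 N, or if a joint passes its speed limit or range.

### The arm

A 7-joint arm with a two-finger parallel gripper is mounted at the origin on a cart in front of the work surface, level with it; the furniture and walls round the work are solid. World frame = base frame: x ahead of the robot, y to its left, z up, the work surface at z = 0. Lengths are in m, angles in rad, forces in N, time in s.
With the tool pointing down it reaches from about 0.425 to 0.8 m from the base axis. Payload 8.3 kg.
Tool frame: the origin (TCP) lies midway between the tips of the shut fingers; the grasp point (between the pads) lies 19 mm behind it (robot.grasp_offset is the distance from the TCP to the grasp point, in m); z points along the fingers, y is the line along which they close (so a half turn about z gives the same grasp; the last joint's range is limited). The gripper opens to 85 mm and grips with 20 to 120 N. Pads are 22 mm wide; open, the fingers measure 114 mm over their backs; the gripper's body (76 mm by 85 mm) begins 54 mm behind the grasp point. The pads swing forward as they close: fully open they stand 13 mm farther back than shut.
Start: joints at [1.04, 0.383, 0.016, 1.37, -0.006, 1.388, -0.046], TCP at [0.282, -0.558, 0.231] pointing down, gripper open.
Joint ranges: [-2.95, 2.95], [-0.25, 2.06], [-1.52, 1.56], [0.18, 2.33], [-1.44, 4.58], [0.02, 2.06], [-3.01, 3.01]. Speed limits (rad/s): [2.39, 2.39, 3.01, 3.01, 3.14, 3.14, 3.14].

### API

Orientations are given as a unit quaternion [x, y, z, w].
In Python, from workcell import monitor, capture, calibration, job_done, finder, robot gives the robot as it stands.
- The arm moves only by the shell command python3 -m creep 'ROWS' [FORCE]. ROWS is JSON, a list of rows, each a list of 3 entries, a list of its own where there are three numbers: the shift along the tool's x, y, z as a fraction of full scale, then the turn, a rotation vector about the tool's x, y, z as a fraction of full scale, then the opening, from 0 (shut) to 1 (fully open). In form: [[[dx, dy, dz], [wx, wy, wz], hand], ...]. A call has exactly 10 rows; each row is the pose to reach, as a shift and turn from the pose commanded when the call began, along the tool's axes at that moment, turning the shorter way round; what a row does not reach only later rows make up. Full scale, the value 1, is 15 cm for a shift and 180 degrees for a turn. A row lasts 1/8 s, in which the tool goes at most 62.5 mm and 10.7 degrees, less where a joint would pass 70% of its speed; a pose out of reach is approached as far as the arm can. A call with a number of a shift or a turn outside -1 to 1 is refused whole. A call with a gripper value outside its range is refused whole. The fingers move at their own pace and stop on an object; FORCE is the grip in N (left out, the last holds). Time passes only in rows, so rows that repeat a pose let the fingers close, or fill a call up. It gives the time, the measured TCP pose, the force, the opening and the grip force at its end, in the units of the state.
- monitor.read_state(): the state, without advancing time (a new reading comes with each control period).
- capture(name): name is "scene" or "top"; returns (picture, depth): 420x560x3 uint8, blue, green, red; 420x560 float32, m along the optical axis (not along the pixel's ray), 0 where there is no reading.
- calibration(name): a dict with "camera_matrix" (3x3 intrinsics, pixels), "D" ([k1, k2, p1, p2, k3] as OpenCV has them; the pictures are not rectified), "eye" and "rotation" of the camera in the world. Camera axes: x right, y down, z forward; pixel columns grow to the right and rows downward; lengths in m; the calibration is good to about 2 mm. A picture is of the moment at which its call begins. calibration takes no time and is no camera call.
- job_done(): hands the job in; it is judged then, once.
Trained networks look in the newest picture that a camera, given by its name, has taken for a name from the list of things; names that differ only in an ending like _2 or _b are one class to them, and where a whole thing is asked for, a point or a joint stands for the part that bears it (a point fixed in the world has none). Each returns a list of dicts, best first, with "p" (0 to 1); they miss things now and then, are a little off and sometimes report something else, mostly with a low value. They report only what shows in the picture. A call takes as long as a camera call. They do not tell look-alikes from the thing itself.
- finder.silhouettes(query, camera): "mask" (420x560 bool, what is visible of it) and "xy" ([column, row] in pixels, amid what is visible of it).
- finder.place_of(query, camera): "xy" ([column, row] in pixels: a listed point, or the origin of a listed thing).
The state is a dict: "t": time; "qpos": joint angles; "qd": joint speeds; "effort": joint torques, N m; "tcp_pos": TCP position; "orientation": TCP orientation; "ft_force": force on the tool from outside, world axes, zero at the start; "ft_torque": the same for the moment, N m; "gripper_width": finger opening in m; "grasp_force": force on a finger pad.
Only numpy, scipy, OpenCV 4.12 (cv2) and the standard library are available. Lean on these libraries where they do the work, as an engineer would, in place of code of your own. Each camera call takes 0.05 s, during which the arm holds its last target. There are 200 camera calls.

## Working session

There is one attempt and no reset: what is moved stays moved. The work goes in short steps, Python scripts to look and compute and a shell command to move; the robot and the scene stay as the last step left them, time stands still between calls to the robot, and variables do not carry over. Pictures are saved under pics/ and viewed, at most 10 in all, crops included, and the job is handed in when it is done.

```bash
ls; mkdir -p pics; cat > h.py <<'E'
import numpy as np, cv2
from workcell import monitor, capture, calibration, job_done, finder, robot
from scipy.spatial.transform import Rotation as R
def cal(n):
    c=calibration(n); return np.array(c["camera_matrix"]),np.array(c["D"]),np.array(c["eye"]),np.array(c["rotation"])
def ray(n,xy):
    K,D,e,Rm=cal(n); u=cv2.undistortPoints(np.array([[xy]],float),K,D)[0,0]
    return e,Rm@np.array([u[0],u[1],1.])
def at_z(n,xy,z):
    e,d=ray(n,xy); return e+d*(z-e[2])/d[2]
def at_depth(n,xy,dep):
    e,d=ray(n,xy); return e+d*dep
def cloud(n,dep):
    K,D,e,Rm=cal(n); v,u=np.mgrid[:420,:560]
    p=cv2.undistortPoints(np.stack([u,v],-1).reshape(-1,1,2).astype(float),K,D).reshape(420,560,2)
    return e+(np.dstack([p,np.ones((420,560))])*dep[...,None])@Rm.T
def move_to(target,yaw_rv=None):
    s=monitor.read_state(); r=R.from_quat(s["orientation"])
    return r.inv().apply(np.array(target)-s["tcp_pos"])/0.15
E
python3 - <<'E'
from h import *
np.set_printoptions(precision=4,suppress=True)
for n in("scene","top"):
    p,d=capture(n); cv2.imwrite(f"pics/{n}0.png",p); K,D,e,Rm=cal(n); print(n,e,Rm[:,2],K[0,0])
    for q in("bushing_a","stand","housing","post_left","post_right","bore_mouth"):
        for r in finder.place_of(q,n)[:5]: print(q,np.round(r["xy"],1),round(r["p"],2))
    C=cloud(n,d)
    for r in finder.silhouettes("bushing_a",n)[:5]:
        m=r["mask"]; P=C[m&(d>0)]; print("sil",np.round(r["xy"]),round(r["p"],2),m.sum(),np.median(P,0),P[:,2].max())
        T=P[P[:,2]>np.percentile(P[:,2],98)-.006]; print("  top",T.min(0),T.max(0))
s=monitor.read_state(); print({k:np.round(v,3) for k,v in s.items()}, robot.grasp_offset)
print(R.from_quat(s["orientation"]).as_matrix())
E
```

```text
picsTraceback (most recent call last):
  File "<stdin>", line 4, in <module>
IndexError: too many indices for array: array is 1-dimensional, but 2 were indexed
```

```bash
python3 -c "
from h import *
print(calibration('top'),calibration('scene')['rotation'])"
sed -i 's/np.array(c\["rotation"\])$/R.from_quat(c["rotation"]).as_matrix()/' h.py
cat > look.py <<'E'
from h import *
np.set_printoptions(precision=4,suppress=True)
for n in("scene","top"):
    p,d=capture(n); cv2.imwrite(f"pics/{n}0.png",p); K,D,e,Rm=cal(n); print(n,e,Rm[:,2],K[0,0])
    for q in("bushing_a","stand","housing","post_left","post_right","bore_mouth"):
        for r in finder.place_of(q,n)[:5]: print(q,np.round(r["xy"],1),round(r["p"],2))
    C=cloud(n,d)
    for r in finder.silhouettes("bushing_a",n)[:5]:
        m=r["mask"]; P=C[m&(d>0)]; print("sil",np.round(r["xy"]),round(r["p"],2),m.sum(),np.median(P,0),P[:,2].max())
        T=P[P[:,2]>np.percentile(P[:,2],98)-.006]; print("  top",T.min(0),T.max(0))
s=monitor.read_state(); print({k:np.round(v,3) for k,v in s.items()}, robot.grasp_offset)
print(R.from_quat(s["orientation"]).as_matrix())
E
python3 look.py
```

```text
{'camera_matrix': array([[382.98587082,   0.        , 281.24664416],
       [  0.        , 382.98587082, 205.80492697],
       [  0.        ,   0.        ,   1.        ]]), 'D': array([-0.02697631,  0.        ,  0.        ,  0.        ,  0.        ]), 'eye': array([0.46453092, 0.09468696, 1.21148094]), 'rotation': array([ 0.71746327, -0.69613279,  0.02382191, -0.00883786])} [-0.35212753  0.85353381 -0.3528942   0.15149893]
scene [-0.0465  0.6198  0.8588] [ 0.5071 -0.4957 -0.705 ] 408.8065896223723
bushing_a [212.3 289.1] 0.94
bushing_a [247.  266.2] 0.82
bushing_a [228.3 243.4] 0.77
bushing_a [285.4 247.7] 0.59
stand [261.6 258. ] 0.89
housing [328.3 187.1] 0.86
post_left [246.5 264.5] 0.58
post_right [288.5 247.8] 0.9
bore_mouth [330.5 174. ] 0.89
sil [244. 255.] 0.97 420 [0.4653 0.2274 0.0624] 0.0820937491019954
  top [0.4529 0.2019 0.0748] [0.4938 0.2435 0.0821]
sil [227. 238.] 0.83 423 [0.5689 0.2164 0.0425] 0.06443731963034338
  top [0.5563 0.1902 0.0566] [0.5991 0.2328 0.0644]
sil [286. 239.] 0.81 391 [0.4325 0.1155 0.0644] 0.08246636652267925
  top [0.419  0.0876 0.0747] [0.46
[... 840 characters left out ...]
0.5 182 [0.4843 0.3256 0.0578] 0.06510136287469859
  top [0.4645 0.3044 0.0577] [0.5039 0.3468 0.0651]
{'t': np.float64(0.85), 'qpos': array([ 1.04 ,  0.383,  0.016,  1.37 , -0.006,  1.388, -0.047]), 'qd': array([-0.001, -0.001, -0.002, -0.001, -0.   , -0.002,  0.001]), 'effort': array([ -0.   , -62.73 ,   0.843, -37.208,   0.016,   0.003,  -0.   ]), 'tcp_pos': array([ 0.282, -0.558,  0.231]), 'orientation': array([ 0.973,  0.232,  0.   , -0.   ]), 'ft_force': array([-0.332, -0.165,  0.088]), 'ft_torque': array([ 0.019, -0.015,  0.059]), 'grasp_force': np.float64(0.0), 'gripper_width': np.float64(0.085)} 0.0187
[[ 0.8926  0.4509  0.    ]
 [ 0.4509 -0.8926  0.    ]
 [ 0.      0.     -1.    ]]
```

```bash
python3 - <<'E'
from h import *
np.set_printoptions(precision=4,suppress=True)
a=cv2.imread("pics/scene0.png");b=cv2.imread("pics/top0.png")
cv2.imwrite("pics/s2.png",cv2.resize(a,(800,600)))
c=cv2.resize(b[150:270,150:430],(800,343),interpolation=cv2.INTER_CUBIC); e=cv2.resize(a[200:320,170:330],(340,255),interpolation=cv2.INTER_CUBIC)
o=np.zeros((600,800,3),np.uint8);o[:343]=c;o[343:598,:340]=e;cv2.imwrite("pics/crop.png",o)
print("posts top", at_z("top",(234.4,218.3),.018),at_z("top",(266.9,230.7),.018),"scene",at_z("scene",(246.5,264.5),.018),at_z("scene",(288.5,247.8),.018))
print("bore",at_z("top",(359.2,202.9),.036),at_z("scene",(330.5,174),.036))
E
```

```text
posts top [0.4767 0.2146 0.018 ] [0.4413 0.1125 0.018 ] scene [0.476 0.223 0.018] [0.4377 0.1065 0.018 ]
bore [ 0.5356 -0.1701  0.036 ] [ 0.5424 -0.1915  0.036 ]
```

View pics/s2.png

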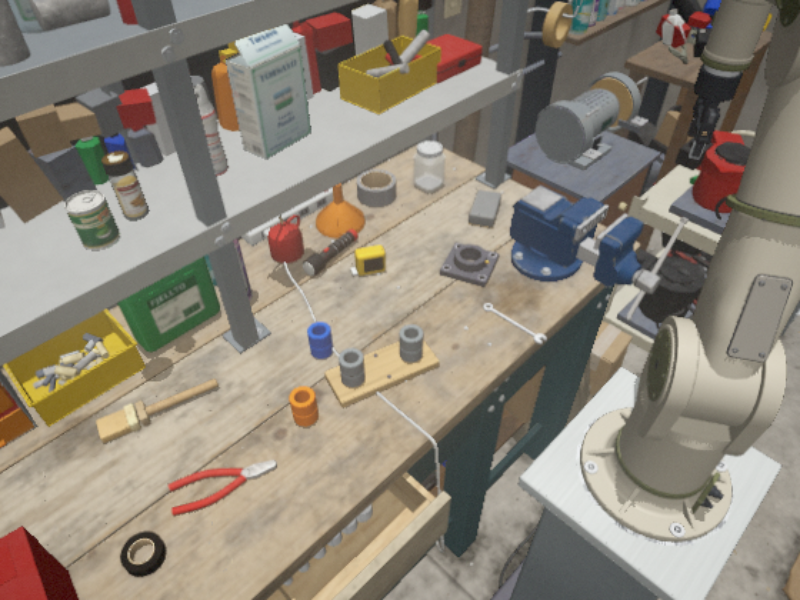

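View pics/crop.png

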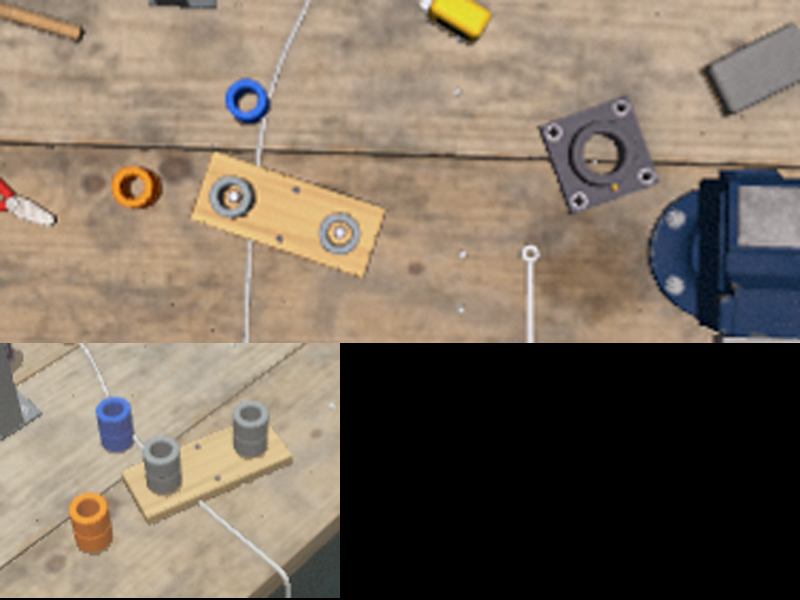

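```bash
python3 - <<'E'
from h import *
P=[]
for n in("scene","top"):
    p,d=capture(n); c=cloud(n,d)[d>0]; P.append(c)
P=np.vstack(P); 
H=np.full((14,22),-1.)
i=((P[:,0]-.2)/.05).astype(int); j=((P[:,1]+.65)/.05).astype(int)
ok=(P[:,0]>.2)&(P[:,1]>-.65)&(i<14)&(j<22)
np.maximum.at(H,(i[ok],j[ok]),P[ok,2])
print("y0",np.round(-.65+.05*np.arange(22),2)*100)
for k in range(14): print(round(.2+.05*k,2),(H[k]*100).astype(int))
# ring / bore fits in top pic: tops near 0.078, bore via depth below rim
p,d=capture("top"); C=cloud("top",d)
for nm,c in(("L",(.475,.2215)),("R",(.440,.1084))):
    m=(np.hypot(C[...,0]-c[0],C[...,1]-c[1])<.032)&(C[...,2]>.066)&(d>0); Q=C[m]; print(nm,m.sum(),(Q.min(0)+Q.max(0))/2,Q.mean(0))
m=(np.hypot(C[...,0]-.539,C[...,1]+.178)<.05)&(C[...,2]>.028)&(C[...,2]<.06)&(d>0);Q=C[m];print("hub",m.sum(),(Q.min(0)+Q.max(0))/2,Q.mean(0),Q.max(0)-Q.min(0))
E
```

```text
y0 [-65. -60. -55. -50. -45. -40. -35. -30. -25. -20. -15. -10.  -5.   0.
   5.  10.  15.  20.  25.  30.  35.  40.]
0.2 [-100   53   54   34   57   63   65   10  -88  -87  -88  -88  -88  -88
  -88  -89 -100   -4   -4   -3   -4   -3]
0.25 [ 26  41  54  35   0  16  16  16 -88 -88   0   0   0   0   0   0   0   0
   0   0   0   0]
0.3 [32 50 53  0  0 16 16 16  0  0  1  0  0  0  0  1  0  0  0  0  0  0]
0.35 [-68 -66   0   0   0  16  16  16   2   0   0   0   0   0   2   1   0   1
   0   0   0   0]
0.4 [-100 -100    0    0    0   15   15   15    2    0    1    0    0    0
    8    8    2    2    2    0    0    1]
0.45 [-100 -100    0    0    0   14   14   14    2    3    2    0    0    0
    8    8    7    8    2    6    3    1]
0.5 [-100 -100    0    0    0   14   14   14    4    4    4    0    0    0
    0    0    2    2    2    6    0    0]
0.55 [-100 -100   45    0    0    0    3    0    4    4    3    0    0    0
    0    0    6    6    0    0    0    0]
0.6 [-100   44   44   41    3    3    3    3    1    0   91   92   91   90
    0    0    0    6    0    0    0    2]
0.65 [-100 -100   42   50   56   60   60   64   64   64   92   91   91   90
   90   90   64   60   83   83   60   60]
0.7 [-100 -100 -100   47   30   60   65   65   64   64   64   66   66   64
   64   64   65   65   68   68   65   67]
0.75 [-100 -100    0   34   34   60   64   65   60   64   69   69   66   60
   60   64   65   65   68   68   66   67]
0.8 [-100 -100    0   34   34   62   62   63   64   64   60   65   62   63
   60   65   64   63   62   63   40   60]
0.85 [-100 -100    0   34   34   34   37   43   42   44   44   43   30    8
   11   30   30   30   42   30   30   46]
L 118 [0.47666483 0.22179978 0.07492847] [0.4765164  0.22099244 0.07742786]
R 107 [0.44174539 0.10682985 0.07823813] [0.44151566 0.10678152 0.07819567]
hub 255 [ 0.53288079 -0.1759581   0.03504981] [ 0.53432677 -0.17581645  0.03529657] [0.07405327 0.06883562 0.0140217 ]
```

Grey bushings: top px (231,219) left and (269,231) right, scene px (244,255) and (286,239). They could be confused with orange (212,281) and blue (228,238) in scene. The grey pair stands on the posts of the board, so I choose those. The housing bore is at top px (359,203), and the vise beside it is 16 cm high. The first target is the right bushing.

```bash
python3 -m creep '[[[0.1,-0.03,-0.06],[0,0,-0.03],1],[[0.2,-0.07,-0.12],[0,0,-0.06],1],[[0.3,-0.1,-0.18],[0,0,-0.09],1],[[0.4,-0.13,-0.24],[0,0,-0.12],1],[[0.5,-0.17,-0.3],[0,0,-0.15],1],[[0.6,-0.2,-0.33],[0,0,-0.18],1],[[0.7,-0.23,-0.33],[0,0,-0.21],1],[[0.8,-0.27,-0.33],[0,0,-0.24],1],[[0.9,-0.3,-0.33],[0,0,-0.256],1],[[0.97,-0.33,-0.33],[0,0,-0.256],1]]' 40
python3 -c "
from h import *
s=monitor.read_state();print(R.from_quat(s['orientation']).as_matrix().round(3),s['tcp_pos'],move_to([.4415,.1075,.16]))"
```

```text
t: 2.25
tcp_pos: [0.3901, -0.4473, 0.2808]
orientation: [0.804, 0.594, 0.0, -0.0]
ft_force: [0.1, 1.0, 1.4]
gripper_width: 0.085
grasp_force: 0.0
[[ 0.294  0.956  0.   ]
 [ 0.956 -0.294  0.   ]
 [ 0.     0.    -1.   ]] [ 0.39012967 -0.44733993  0.28078297] [ 3.63564397 -0.76170853  0.80601572]
```

```bash

python3 -m creep '[[[0.1,0,0],[0,0,0],1],[[0.2,0,0],[0,0,0],1],[[0.3,0,0],[0,0,0],1],[[0.4,0,0],[0,0,0],1],[[0.5,0,0],[0,0,0],1],[[0.6,0,0],[0,0,0],1],[[0.7,0,0],[0,0,0],1],[[0.8,0,0],[0,0,0],1],[[0.9,0,0],[0,0,0],1],[[1,0,0],[0,0,0],1]]'
python3 -m creep '[[[0.1,0,0],[0,0,0],1],[[0.2,0,0],[0,0,0],1],[[0.3,0,0],[0,0,0],1],[[0.4,0,0],[0,0,0],1],[[0.5,0,0],[0,0,0],1],[[0.6,0,0],[0,0,0],1],[[0.7,0,0],[0,0,0],1],[[0.8,0,0],[0,0,0],1],[[0.9,0,0],[0,0,0],1],[[1,0,0],[0,0,0],1]]'
python3 -m creep '[[[0.1,-0.03,0],[0,0,0],1],[[0.2,-0.06,0],[0,0,0],1],[[0.3,-0.09,0],[0,0,0],1],[[0.4,-0.12,0],[0,0,0],1],[[0.5,-0.15,0],[0,0,0],1],[[0.6,-0.18,0],[0,0,0],1],[[0.7,-0.21,0],[0,0,0],1],[[0.8,-0.24,0],[0,0,0],1],[[0.9,-0.27,0],[0,0,0],1],[[1,-0.3,0],[0,0,0],1]]'
python3 -c "
from h import *
s=monitor.read_state();print(s['tcp_pos'],move_to([.4415,.1075,.16]))"
```

```text
t: 3.5
tcp_pos: [0.4338, -0.3037, 0.2808]
orientation: [0.804, 0.594, 0.0, -0.0]
ft_force: [0.1, -0.0, -0.5]
gripper_width: 0.0852
grasp_force: 0.0
t: 4.75
tcp_pos: [0.478, -0.1604, 0.2808]
orientation: [0.804, 0.594, 0.0, -0.0]
ft_force: [-0.3, -0.7, 0.3]
gripper_width: 0.0853
grasp_force: 0.0
t: 6.0
tcp_pos: [0.4788, -0.0036, 0.2808]
orientation: [0.804, 0.594, 0.0, -0.0]
ft_force: [-0.1, -0.4, 0.2]
gripper_width: 0.0851
grasp_force: 0.0
[ 0.47880622 -0.0036479   0.28081786] [ 0.63492108 -0.45574032  0.80550951]
```

```bash

python3 -m creep '[[[0.1,-0.07,0.1],[0,0,0],1],[[0.2,-0.14,0.2],[0,0,0],1],[[0.3,-0.22,0.3],[0,0,0],1],[[0.4,-0.29,0.4],[0,0,0],1],[[0.5,-0.36,0.5],[0,0,0],1],[[0.6,-0.43,0.6],[0,0,0],1],[[0.635,-0.456,0.7],[0,0,0],1],[[0.635,-0.456,0.8],[0,0,0],1],[[0.635,-0.456,0.9],[0,0,0],1],[[0.635,-0.456,1],[0,0,0],1]]'
python3 - <<'E'
from h import *
s=monitor.read_state();print(s['tcp_pos'],move_to([.4415,.1075,.038]),s["qpos"].round(2))
o=[]
for n,(u,v) in (("scene",(285,240)),("top",(265,225))):
    p,d=capture(n); o.append(cv2.resize(p[v-50:v+50,u-66:u+66],(400,300),interpolation=cv2.INTER_CUBIC))
cv2.imwrite("pics/near1.png",np.hstack(o))
E
```

```text
t: 7.25
tcp_pos: [0.4417, 0.1058, 0.1298]
orientation: [0.805, 0.594, -0.0, -0.0]
ft_force: [0.1, 0.1, -0.5]
gripper_width: 0.0852
grasp_force: 0.0
[0.44166867 0.10580177 0.12977132] [ 0.01050902 -0.00436835  0.6118087 ] [ 0.29  0.14 -0.64  1.93  0.1   1.09 -0.69]
```

View pics/near1.png

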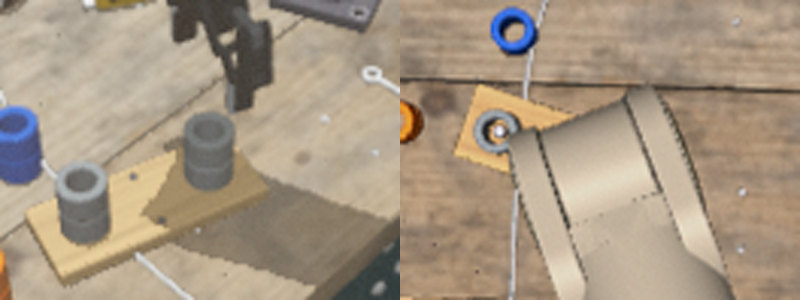

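```bash
python3 - <<'E'
from h import *
s=monitor.read_state(); r=R.from_quat(s["orientation"]).as_matrix(); t=s["tcp_pos"]
K,D,e,Rm=cal("scene")
P=np.array([t,t+.05*r[:,1]-.015*r[:,2],t-.05*r[:,1]-.015*r[:,2],[.4415,.1075,.078]])
q=cv2.projectPoints((P-e)@Rm,np.zeros(3),np.zeros(3),K,D)[0][:,0]
print(((q-[285-66,240-50])*[400/132,3]).round())
E
```

```text
[[210.  85.]
 [181.  35.]
 [241. 111.]
 [207. 127.]]
```

The picture shows the open fingers at crop px (181,35) and (241,100), straddling the right grey bushing at (207,127), where the projection puts them. Descending.

```bash

python3 -m creep '[[[0.01,-0.004,0.06],[0,0,0],1],[[0.01,-0.004,0.15],[0,0,0],1],[[0.01,-0.004,0.25],[0,0,0],1],[[0.01,-0.004,0.35],[0,0,0],1],[[0.01,-0.004,0.45],[0,0,0],1],[[0.01,-0.004,0.53],[0,0,0],1],[[0.01,-0.004,0.58],[0,0,0],1],[[0.01,-0.004,0.6],[0,0,0],1],[[0.01,-0.004,0.61],[0,0,0],1],[[0.01,-0.004,0.61],[0,0,0],1]]'
python3 -m creep '[[[0,0,0],[0,0,0],0.6],[[0,0,0],[0,0,0],0.5],[[0,0,0],[0,0,0],0.4],[[0,0,0],[0,0,0],0.3],[[0,0,0],[0,0,0],0.3],[[0,0,0],[0,0,0],0.3],[[0,0,0],[0,0,0],0.3],[[0,0,0],[0,0,0],0.3],[[0,0,0],[0,0,0],0.3],[[0,0,0],[0,0,0],0.3]]' 40; python3 -c "
from h import *
print(monitor.read_state()['effort'].round(2))"
```

```text
t: 8.6
tcp_pos: [0.4416, 0.1081, 0.0396]
orientation: [0.804, 0.594, 0.0, 0.0]
ft_force: [0.1, -1.3, 0.4]
gripper_width: 0.0856
grasp_force: 0.0
t: 9.85
tcp_pos: [0.4414, 0.1081, 0.0397]
orientation: [0.804, 0.594, 0.0, 0.0]
ft_force: [-2.0, -0.9, 5.5]
gripper_width: 0.0433
grasp_force: 40.2
[ 6.000e-02 -4.020e+01 -4.670e+00 -2.854e+01  1.600e-01 -7.600e-01
 -3.000e-02]
```

```bash

python3 -m creep '[[[0,0,-0.03],[0,0,0],0.3],[[0,0,-0.08],[0,0,0],0.3],[[0,0,-0.14],[0,0,0],0.3],[[0,0,-0.2],[0,0,0],0.3],[[0,0,-0.26],[0,0,0],0.3],[[0,0,-0.3],[0,0,0],0.3],[[0,0,-0.32],[0,0,0],0.3],[[0,0,-0.33],[0,0,0],0.3],[[0,0,-0.33],[0,0,0],0.3],[[0,0,-0.33],[0,0,0],0.3]]'
python3 - <<'E'
from h import *
F=[]
for k in range(6):
    capture("scene"); s=monitor.read_state(); F.append(s["ft_force"])
print(np.round(F,2),np.mean(F,0)[2],s["tcp_pos"],s["effort"].round(2),s["t"])
E
```

```text
t: 11.1
tcp_pos: [0.4412, 0.108, 0.0886]
orientation: [0.804, 0.594, -0.0, -0.0]
ft_force: [0.0, 0.5, -5.3]
gripper_width: 0.0435
grasp_force: 41.4
[[-0.16  0.48 -5.37]
 [ 0.39 -0.13 -4.47]
 [ 0.65  0.17 -4.88]
 [ 0.05  0.48 -4.88]
 [ 0.82 -0.64 -5.72]
 [ 0.47 -0.09 -5.11]] -5.0731150462080405 [0.44131203 0.10807692 0.08877534] [-0.000e+00 -4.105e+01 -4.100e+00 -3.349e+01  1.000e-02  0.000e+00
 -0.000e+00] 11.4
```

5.1 N is about 0.52 kg, so the right one is steel. I'll put it back, then weigh the left one.

```bash

python3 -m creep '[[[0,0,0.04],[0,0,0],0.3],[[0,0,0.1],[0,0,0],0.3],[[0,0,0.17],[0,0,0],0.3],[[0,0,0.23],[0,0,0],0.3],[[0,0,0.28],[0,0,0],0.3],[[0,0,0.31],[0,0,0],0.3],[[0,0,0.325],[0,0,0],0.3],[[0,0,0.33],[0,0,0],0.3],[[0,0,0.33],[0,0,0],0.3],[[0,0,0.33],[0,0,0],0.45]]'
python3 -m creep '[[[0,0,0],[0,0,0],0.7],[[0,0,0],[0,0,0],1],[[0,0,0],[0,0,0],1],[[0,0,0],[0,0,0],1],[[0,0,-0.08],[0,0,0],1],[[0,0,-0.2],[0,0,0],1],[[0,0,-0.35],[0,0,0],1],[[0,0,-0.5],[0,0,0],1],[[0,0,-0.6],[0,0,0],1],[[0,0,-0.62],[0,0,0],1]]'
python3 -c "
from h import *
print(move_to([.4757,.2218,.0396]))"
```

```text
t: 12.65
tcp_pos: [0.4414, 0.1082, 0.0398]
orientation: [0.804, 0.594, 0.0, 0.0]
ft_force: [-4.6, -1.0, 5.1]
gripper_width: 0.0438
grasp_force: 42.1
t: 13.9
tcp_pos: [0.442, 0.1082, 0.1335]
orientation: [0.804, 0.594, 0.001, 0.001]
ft_force: [0.2, 0.9, -1.1]
gripper_width: 0.0854
grasp_force: 0.0
[ 0.78948702 -0.00926167  0.62648415]
```

```bash

python3 -m creep '[[[0.05,0,0],[0,0,0],1],[[0.16,0,0],[0,0,0],1],[[0.3,0,0],[0,0,0],1],[[0.45,0,0],[0,0,0],1],[[0.6,0,0],[0,0,0],1],[[0.72,-0.005,0],[0,0,0],1],[[0.78,-0.009,0],[0,0,0],1],[[0.79,-0.009,0],[0,0,0],1],[[0.79,-0.009,0],[0,0,0],1],[[0.79,-0.009,0],[0,0,0],1]]'
python3 - <<'E'
from h import *
s=monitor.read_state();print(s['tcp_pos'],move_to([.4757,.2218,.0396]))
u,v=265,250
p,d=capture("scene"); C=cloud("scene",d)
cv2.imwrite("pics/near2.png",cv2.resize(p[v-60:v+60,u-80:u+80],(640,480),interpolation=cv2.INTER_CUBIC))
for c in((.4757,.2218),(.4415,.1075)):
    m=(np.hypot(C[...,0]-c[0],C[...,1]-c[1])<.032)&(C[...,2]>.072)&(C[...,2]<.086)&(d>0); Q=C[m]; print(m.sum(),((Q.min(0)+Q.max(0))/2).round(4),Q.max(0)-Q.min(0))
E
```

```text
t: 15.15
tcp_pos: [0.475, 0.221, 0.1323]
orientation: [0.805, 0.594, -0.0, 0.0]
ft_force: [0.2, 0.1, 0.1]
gripper_width: 0.0857
grasp_force: 0.0
[0.47497694 0.22097018 0.1322849 ] [0.00693804 0.00290128 0.61789713]
150 [0.4743 0.2229 0.0775] [0.04307924 0.04272449 0.01089606]
141 [0.4403 0.1082 0.0769] [0.04234436 0.04240044 0.00962365]
```

View pics/near2.png

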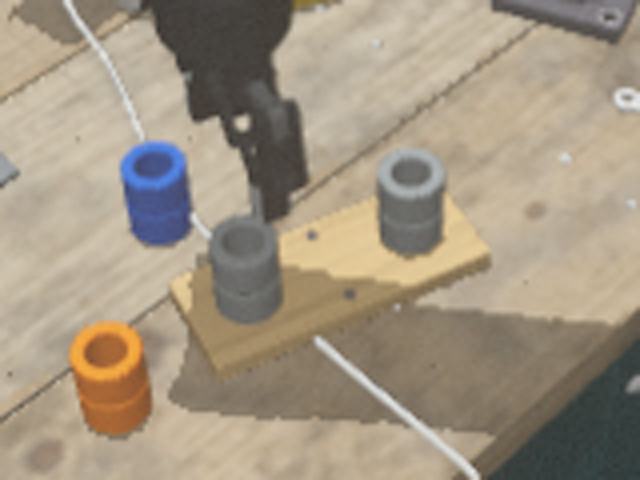

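The steel bushing stands upright again on the right post, at crop px (411,200). The gripper straddles the left one at (245,265), clear of the blue (155,190) and orange (110,375) ones. Descending, gripping and lifting.

```bash

python3 -m creep '[[[0.007,0,0.06],[0,0,0],1],[[0.007,0,0.15],[0,0,0],1],[[0.007,0,0.25],[0,0,0],1],[[0.007,0,0.35],[0,0,0],1],[[0.007,0,0.45],[0,0,0],1],[[0.007,0,0.53],[0,0,0],1],[[0.007,0,0.58],[0,0,0],1],[[0.007,0,0.61],[0,0,0],1],[[0.007,0,0.62],[0,0,0],1],[[0.007,0,0.62],[0,0,0],1]]'
python3 -m creep '[[[0,0,0],[0,0,0],0.6],[[0,0,0],[0,0,0],0.5],[[0,0,0],[0,0,0],0.4],[[0,0,0],[0,0,0],0.3],[[0,0,0],[0,0,0],0.3],[[0,0,0],[0,0,0],0.3],[[0,0,0],[0,0,0],0.3],[[0,0,0],[0,0,0],0.3],[[0,0,0],[0,0,0],0.3],[[0,0,0],[0,0,0],0.3]]' 40
python3 -m creep '[[[0,0,-0.03],[0,0,0],0.3],[[0,0,-0.08],[0,0,0],0.3],[[0,0,-0.14],[0,0,0],0.3],[[0,0,-0.2],[0,0,0],0.3],[[0,0,-0.26],[0,0,0],0.3],[[0,0,-0.3],[0,0,0],0.3],[[0,0,-0.32],[0,0,0],0.3],[[0,0,-0.33],[0,0,0],0.3],[[0,0,-0.33],[0,0,0],0.3],[[0,0,-0.33],[0,0,0],0.3]]'
python3 - <<'E'
from h import *
F=[]
for k in range(8):
    capture("scene"); s=monitor.read_state(); F.append(s["ft_force"])
print(np.round(F,2)[:,2],np.mean(F,0)[2],s["tcp_pos"],s["t"])
E
```

```text
t: 16.45
tcp_pos: [0.4755, 0.2229, 0.0396]
orientation: [0.804, 0.594, 0.0, 0.0]
ft_force: [-0.2, 0.2, -0.3]
gripper_width: 0.0857
grasp_force: 0.0
t: 17.7
tcp_pos: [0.4754, 0.2228, 0.0398]
orientation: [0.804, 0.594, 0.0, 0.0]
ft_force: [-2.0, -0.3, 6.2]
gripper_width: 0.0429
grasp_force: 40.7
t: 18.95
tcp_pos: [0.4751, 0.2227, 0.0886]
orientation: [0.804, 0.594, -0.0, -0.0]
ft_force: [0.2, -0.5, -1.1]
gripper_width: 0.043
grasp_force: 40.8
[-1.44 -1.4  -1.48 -1.96 -1.56 -1.53 -2.65 -1.67] -1.7135181639632624 [0.47523065 0.22273509 0.08879724] 19.35
```

At 1.7 N (0.17 kg) the left one is aluminium. I'll set it back, then go to the right one.

```bash

python3 -m creep '[[[0,0,0.04],[0,0,0],0.3],[[0,0,0.1],[0,0,0],0.3],[[0,0,0.17],[0,0,0],0.3],[[0,0,0.23],[0,0,0],0.3],[[0,0,0.28],[0,0,0],0.3],[[0,0,0.31],[0,0,0],0.3],[[0,0,0.325],[0,0,0],0.3],[[0,0,0.33],[0,0,0],0.3],[[0,0,0.33],[0,0,0],0.3],[[0,0,0.33],[0,0,0],0.45]]'
python3 -m creep '[[[0,0,0],[0,0,0],0.7],[[0,0,0],[0,0,0],1],[[0,0,0],[0,0,0],1],[[0,0,0],[0,0,0],1],[[0,0,-0.08],[0,0,0],1],[[0,0,-0.2],[0,0,0],1],[[0,0,-0.35],[0,0,0],1],[[0,0,-0.5],[0,0,0],1],[[0,0,-0.6],[0,0,0],1],[[0,0,-0.62],[0,0,0],1]]'
python3 -m creep '[[[-0.05,0,0],[0,0,0],1],[[-0.16,0,0],[0,0,0],1],[[-0.3,0,0],[0,0,0],1],[[-0.45,0,0],[0,0,0],1],[[-0.6,0,0],[0,0,0],1],[[-0.72,0.005,0],[0,0,0],1],[[-0.78,0.008,0],[0,0,0],1],[[-0.795,0.008,0],[0,0,0],1],[[-0.795,0.008,0],[0,0,0],1],[[-0.795,0.008,0],[0,0,0],1]]'
python3 - <<'E'
from h import *
s=monitor.read_state();print(s['tcp_pos'],move_to([.4414,.1081,.0396]))
p,d=capture("scene"); C=cloud("scene",d)
for c in((.4757,.2218),(.4415,.1075)):
    m=(np.hypot(C[...,0]-c[0],C[...,1]-c[1])<.032)&(C[...,2]>.072)&(C[...,2]<.086)&(d>0); Q=C[m]; print(m.sum(),((Q.min(0)+Q.max(0))/2).round(4),Q.max(0)-Q.min(0))
E
```

```text
t: 20.6
tcp_pos: [0.4753, 0.2228, 0.0398]
orientation: [0.804, 0.594, 0.0, 0.0]
ft_force: [-2.6, -1.4, 6.0]
gripper_width: 0.0431
grasp_force: 41.3
t: 21.85
tcp_pos: [0.4759, 0.2231, 0.1339]
orientation: [0.804, 0.594, 0.001, 0.0]
ft_force: [0.6, -0.3, 0.2]
gripper_width: 0.0854
grasp_force: 0.0
t: 23.1
tcp_pos: [0.4413, 0.1091, 0.1323]
orientation: [0.804, 0.594, 0.0, -0.0]
ft_force: [0.6, -0.2, 0.4]
gripper_width: 0.0853
grasp_force: 0.0
[0.44134504 0.10908614 0.1323336 ] [-0.00646688  0.00234176  0.6182208 ]
163 [0.4741 0.2222 0.077 ] [0.04506045 0.04298106 0.01007509]
145 [0.4408 0.1087 0.0773] [0.04530139 0.04254578 0.01049272]
```

```bash

python3 -m creep '[[[-0.006,0,0.06],[0,0,0],1],[[-0.006,0,0.15],[0,0,0],1],[[-0.006,0,0.25],[0,0,0],1],[[-0.006,0,0.35],[0,0,0],1],[[-0.006,0,0.45],[0,0,0],1],[[-0.006,0,0.53],[0,0,0],1],[[-0.006,0,0.58],[0,0,0],1],[[-0.006,0,0.61],[0,0,0],1],[[-0.006,0,0.62],[0,0,0],1],[[-0.006,0,0.62],[0,0,0],1]]'
python3 -m creep '[[[0,0,0],[0,0,0],0.6],[[0,0,0],[0,0,0],0.5],[[0,0,0],[0,0,0],0.4],[[0,0,0],[0,0,0],0.3],[[0,0,0],[0,0,0],0.3],[[0,0,0],[0,0,0],0.3],[[0,0,0],[0,0,0],0.3],[[0,0,0],[0,0,0],0.3],[[0,0,0],[0,0,0],0.3],[[0,0,0],[0,0,0],0.3]]' 50
python3 -m creep '[[[0,0,-0.03],[0,0,0],0.3],[[0,0,-0.1],[0,0,0],0.3],[[0,0,-0.19],[0,0,0],0.3],[[0,0,-0.28],[0,0,0],0.3],[[0,0,-0.36],[0,0,0],0.3],[[0,0,-0.42],[0,0,0],0.3],[[0,0,-0.45],[0,0,0],0.3],[[0,0,-0.46],[0,0,0],0.3],[[0,0,-0.46],[0,0,0],0.3],[[0,0,-0.46],[0,0,0],0.3]]'
python3 -c "
from h import *
s=monitor.read_state();print(s['tcp_pos'],move_to([.536,-.176,.107]))"
```

```text
t: 24.4
tcp_pos: [0.4413, 0.1076, 0.0396]
orientation: [0.804, 0.594, 0.0, 0.0]
ft_force: [-0.3, 0.1, -0.3]
gripper_width: 0.0854
grasp_force: 0.0
t: 25.65
tcp_pos: [0.4413, 0.1076, 0.0398]
orientation: [0.804, 0.594, 0.0, 0.0]
ft_force: [-1.8, -1.0, 6.0]
gripper_width: 0.0431
grasp_force: 50.2
t: 26.9
tcp_pos: [0.4408, 0.1075, 0.108]
orientation: [0.804, 0.594, -0.0, -0.0]
ft_force: [-1.0, -0.4, -4.1]
gripper_width: 0.0435
grasp_force: 51.6
[0.44076894 0.10749819 0.10795997] [-1.6195551   1.16282695  0.00590301]
```

```bash

python3 -m creep '[[[-0.03,0.02,0],[0,0,0],0.3],[[-0.1,0.07,0],[0,0,0],0.3],[[-0.19,0.13,0],[0,0,0],0.3],[[-0.28,0.2,0],[0,0,0],0.3],[[-0.37,0.27,0],[0,0,0],0.3],[[-0.46,0.33,0],[0,0,0],0.3],[[-0.55,0.4,0],[0,0,0],0.3],[[-0.64,0.46,0],[0,0,0],0.3],[[-0.73,0.52,0],[0,0,0],0.3],[[-0.81,0.58,0],[0,0,0],0.3]]'
python3 -m creep '[[[-0.1,0.07,0],[0,0,0],0.3],[[-0.2,0.14,0],[0,0,0],0.3],[[-0.3,0.215,0],[0,0,0],0.3],[[-0.4,0.29,0],[0,0,0],0.3],[[-0.5,0.36,0],[0,0,0],0.3],[[-0.6,0.43,0],[0,0,0],0.3],[[-0.7,0.5,0],[0,0,0],0.3],[[-0.77,0.55,0],[0,0,0],0.3],[[-0.8,0.575,0],[0,0,0],0.3],[[-0.81,0.58,0],[0,0,0],0.3]]'
python3 - <<'E'
from h import *
s=monitor.read_state();print(s['tcp_pos'],s["ft_force"])
p,d=capture("scene"); C=cloud("scene",d); u,v=325,170
cv2.imwrite("pics/near3.png",cv2.resize(p[v-60:v+60,u-80:u+80],(640,480),interpolation=cv2.INTER_CUBIC))
for q in("bushing_a","housing"):
  for r in finder.silhouettes(q,"scene")[:4]:
    m=r["mask"]&(d>0);Q=C[m];print(q,r["xy"],round(r["p"],2),np.median(Q,0).round(4),Q.min(0).round(3),Q.max(0).round(3))
for r in finder.place_of("bore_mouth","scene")[:2]: print(r["p"],at_z("scene",r["xy"],.036))
for r in finder.place_of("bushing_a","scene")[:4]: print(r["p"],r["xy"],at_z("scene",r["xy"],.086))
c=(.4745,.2222)
m=(np.hypot(C[...,0]-c[0],C[...,1]-c[1])<.032)&(C[...,2]>.072)&(C[...,2]<.086)&(d>0); Q=C[m]; print(m.sum(),((Q.min(0)+Q.max(0))/2).round(4))
m=(np.hypot(C[...,0]-.536,C[...,1]+.176)<.09)&(C[...,2]>.006)&(C[...,2]<.020)&(d>0);Q=C[m];print("plate",m.sum(),(Q.min(0)+Q.max(0))/2,Q.max(0)-Q.min(0))
E
```

```text
t: 28.15
tcp_pos: [0.4887, -0.0353, 0.1083]
orientation: [0.805, 0.594, -0.0, -0.0]
ft_force: [0.7, -0.2, -4.6]
gripper_width: 0.043
grasp_force: 51.6
t: 29.4
tcp_pos: [0.5359, -0.1758, 0.1082]
orientation: [0.804, 0.594, 0.0, -0.0]
ft_force: [0.3, 0.8, -5.5]
gripper_width: 0.0429
grasp_force: 51.6
[ 0.53588108 -0.17578302  0.1082007 ] [ 0.25949301  0.80969295 -5.51189069]
bushing_a [210.6, 282.9] 0.98 [0.4737 0.3323 0.0467] [ 0.459  0.297 -0.002] [0.545 0.35  0.064]
bushing_a [226.7, 237.4] 0.55 [0.5681 0.2179 0.0476] [0.555 0.191 0.003] [0.598 0.234 0.065]
bushing_a [326.2, 159.0] 0.49 [ 0.5326 -0.1592  0.1233] [ 0.508 -0.258  0.001] [ 0.593 -0.152  0.15 ]
housing [328.7, 184.6] 0.89 [ 0.5238 -0.1606  0.0164] [ 0.468 -0.251 -0.002] [ 0.594 -0.109  0.041]
0.69 [ 0.53737402 -0.18691781  0.036     ]
0.96 [228.4, 243.8] [0.51387484 0.24360233 0.086     ]
0.86 [213.1, 289.6] [0.43436387 0.35564945 0.086     ]
0.61 [328.8, 165.2] [ 0.53690117 -0.17059826  0.086     ]
0.55 [243.5, 264.3] [0.43922465 0.25969148 0.086     ]
164 [0.4738 0.2223 0.0773]
plate 511 [ 0.52491463 -0.17139055  0.0129549 ] [0.15167241 0.14180721 0.01380976]
```

View pics/near3.png

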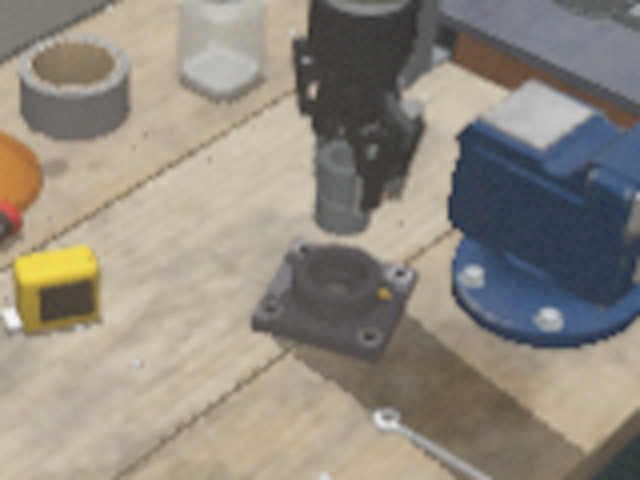

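```bash
python3 - <<'E'
from h import *
print(at_z("top",(359.65,203.9),.036),at_z("scene",(329.5,177.5),.036))
# plate bolt corners in top0 crop
c=np.mean([at_z("top",(150+x*.35,150+y*.35),.014) for x,y in((553,131),(621,107),(646,176),(579,200))],0);print(c)
K,D,e,Rm=cal("scene")
for P in([.536,-.176,.086],[.536,-.176,.036]): print((cv2.projectPoints(((np.array(P)-e)@Rm)[None],np.zeros(3),np.zeros(3),K,D)[0][0,0]-[245,110])*4)
E
```

```text
[ 0.53257511 -0.17156075  0.036     ] [ 0.53374831 -0.1762658   0.036     ]
[ 0.53448958 -0.17742066  0.014     ]
[340.72159715 218.13176459]
[335.54826139 268.84532274]
```

The steel bushing hangs upright above the hub. Its lower end is at crop px (341,217), and the bore at (337,269) matches the projection within about 3 mm. The aluminium one stands on the left post. Handing in.

```bash
python3 -c "
from h import *
s=monitor.read_state();print(abs(s['qd']).max(),s['grasp_force'],s['t']);print(job_done())"
```

```text
0.0031376695385996927 51.59365128725767 29.65
the job is handed in; nothing more can be done
None
```

I handed the job in at 29.7 s: the heavier (steel, about 0.52 kg) bushing is held upright and steady about 50 mm above the housing rim, centred within about 3 mm by my measurements, and the lighter (aluminium, about 0.17 kg) one stands let go on the left post; no verdict came back.

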